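# Find the full coin tin by its weight

### The arm

A 6-joint arm with a two-finger parallel gripper is mounted at the origin on the work surface. World frame = base frame: x ahead of the robot, y to its left, z up, the work surface at z = 0. Lengths are in m, angles in degrees, forces in N, time in s.
With the tool pointing down it reaches from about 0.325 to 0.925 m from the base axis. Payload 3.1 kg.
Tool frame: the origin (TCP) lies between the finger pads; the fingertips stand 11 mm ahead of it and the grasp point (between the pads) lies 8 mm behind it; z points along the fingers, y is the line along which they close (so a half turn about z gives the same grasp; the last joint's range is limited). The gripper opens to 85 mm and grips with 20 to 120 N. Pads are 22 mm wide; open, the fingers measure 114 mm over their backs; the gripper's body (76 mm by 85 mm) begins 54 mm behind the grasp point. The pads swing forward as they close: fully open they stand 13 mm farther back than shut.
Start: joints at [69.66, 12.427, 92.441, -0, 75.132, -6.429], TCP at [0.15, 0.607, 0.242] pointing down, gripper open.
Joint ranges: [-157.48, 157.48], [-44.54, 120.13], [17.64, 146.25], [-64.5, 244.5], [7.68, 150.69], [-147.95, 147.95]. Speed limits (degrees/s): [159.86, 159.86, 180, 180, 180, 180].

### API

Orientations are given as a 3x3 rotation matrix whose columns are the frame's x, y, z axes.
In Python, from bench import * gives the robot as it stands. Calls block until the motion is done:
- goto(position, orientation): joint-space move of the TCP to a pose.
- move_linear(position, ori=None, max_speed=0.15): straight line of the TCP; ori=None keeps the orientation; max_speed is the mean speed in m/s.
- move_joints(angles): joint-space move.
- gripper_open() and close_gripper(effort=None): open the fingers fully, or close them until they stop; effort is the grip in N (None keeps the last).
- wait(seconds).
- inverse_kinematics(position, orientation): joint angles nearest the present ones, or None.
- read_state(): the state.
- capture(name): name is "side" or "top"; returns a dict with "img" (480x640x3 uint8, red, green, blue), "vfov" (degrees; the focal length in pixels is half the picture's height over the tangent of half this angle, whatever the lens; pixels are square), "cx", "cy" (the principal point, pixels), "k1" (the pictures are not rectified: a ray, as slopes to the right and down, at radius r is drawn at 1 + k1 r^2 times it, then the intrinsics apply), "cam_to_world" (4x4, takes a point from camera to world coordinates). Camera axes: x right, y down, z forward; pixel columns grow to the right and rows downward; lengths in m; the calibration is good to about 2 mm. A picture is of the moment at which its call begins. There is no depth.
A pose or a line that the arm cannot do raises PlanningError and nothing moves.
- job_done(): hands the job in; it is judged then, once.
The state is a dict: "time_s": time; "qpos": joint angles; "qd": joint speeds; "joint_efforts": joint torques, N m; "tcp_pos": TCP position; "tool_rot": TCP orientation; "force": force on the tool from outside, world axes, zero at the start; "wrist_torque": the same for the moment, N m; "finger_gap": opening from 0.0 (shut) to 1.0 (fully open); "finger_force": force on a finger pad.
Only numpy, scipy, OpenCV 4.12 (cv2) and the standard library are available. Lean on these libraries where they do the work, as an engineer would, in place of code of your own. Each camera call takes 0.05 s, during which the arm holds its last target. There are 200 camera calls.

### The job

Two matching blue tins with white lids stand on the hall desk: one is full of coins, the other is almost empty, and they look exactly alike. Find the full one by feeling its weight as you lift, and set it down gently, standing upright, in the dark wooden tray. The other tin must be left standing upright where it was at the start.

Things in the scene. Friction and masses are not known exactly. Their poses are not given: they have to be found in the camera images.
- tin_a: round lidded tin, blue with a white lid and a thin white band near the foot, 58 mm diameter, 90 mm high, straight sided; origin at the centre of its underside, z up. It stands upright on the desk. Either one of tin_a and tin_b may be the full one: full it weighs about 0.62 kg (6 N), almost empty about 0.15 kg (1.5 N). The lid stays on
- tin_b: the other tin, identical to tin_a in looks, size and origin (blue, white lid, 58 mm diameter, 90 mm high, origin at the centre of its underside, z up); full (about 0.62 kg) if tin_a is almost empty, and almost empty (about 0.15 kg) if tin_a is full
- tray: square dark wooden tray, fixed to the desk, 140 x 140 mm outside, rim 20 mm high and 6 mm thick; the floor inside is 128 x 128 mm and lies 5 mm above the desk; origin at the centre of its underside, x and y along its sides, z up

How it is judged (in metres and radians):
At the end, for the whole second after the job is handed in: The full tin (it presses on the tray with more than 3.5 N) stands at rest on the tray's floor, its axis within 60 mm of the tray's centre and within 10 degrees of upright; the other tin stands at rest within 50 mm of its starting place, within 10 degrees of upright (((horizontal distance between tin_a and tray below 0.06 m and z of tin_a in the frame of tray below 0.012 m and angle between each of tin_a, tin_b's own z axis and vertical below 0.17 rad and contact force between tin_a and tray above 3.5 N and linear speed of each of tin_a, tin_b below 0.03 m/s and distance of tin_b from where it was at the start of the episode below 0.05 m) or (horizontal distance between tin_b and tray below 0.06 m and z of tin_b in the frame of tray below 0.012 m and angle between each of tin_b, tin_a's own z axis and vertical below 0.17 rad and contact force between tin_b and tray above 3.5 N and linear speed of each of tin_b, tin_a below 0.03 m/s and distance of tin_a from where it was at the start of the episode below 0.05 m))); the robot touches nothing.
It fails at once if tin_a is tipped by more than 35 degrees (angle between tin_a's own z axis and vertical above 0.61 rad).
It fails at once if tin_b is tipped by more than 35 degrees (angle between tin_b's own z axis and vertical above 0.61 rad).
It fails at once if tin_a is dropped into the tray (faster than 0.6 m/s low over it) (linear speed of tin_a above 0.6 m/s and horizontal distance between tin_a and tray below 0.1 m and z of tin_a in the frame of tray below 0.04 m).
It fails at once if tin_b is dropped into the tray (faster than 0.6 m/s low over it) (linear speed of tin_b above 0.6 m/s and horizontal distance between tin_b and tray below 0.1 m and z of tin_b in the frame of tray below 0.04 m).
It also fails if it takes over 58 s, if anything falls off the work surface, if the arm or the gripper's body presses on something with over 40 N, if the wrist force passes 120 N, or if a joint passes its speed limit or range.

## Working session

There is one attempt and no reset: what is moved stays moved. The work goes in short steps, each a Python script; the robot and the scene stay as the last script left them, time stands still between calls to the robot, and variables do not carry over. Pictures are saved under pics/ and viewed, at most 10 in all, crops included, and the job is handed in when it is done.

```bash
mkdir -p pics; python3 - <<'E'
from bench import *
import cv2,numpy as np
for n in("top","side"):
    c=capture(n);cv2.imwrite(f"pics/{n}0.png",c["img"][:,:,::-1])
    print(n,c["vfov"],c["cx"],c["cy"],c["k1"],np.round(c["cam_to_world"],3).tolist())
s=read_state();print(s["time_s"],s["force"],s["finger_gap"],np.round(s["tool_rot"],2).tolist())
E
```

```text
top 50.7703295959945 320.2875447245587 238.97741513038554 0.02963770136819417 [[0.01, -0.981, 0.193, 0.362], [-1.0, -0.011, -0.003, -0.017], [0.005, -0.193, -0.981, 0.945], [0.0, 0.0, 0.0, 1.0]]
side 43.50798632593053 334.1504202571945 238.1756950107346 -0.12313613008126854 [[-0.752, -0.329, 0.572, -0.021], [-0.66, 0.369, -0.655, 0.592], [0.005, -0.869, -0.494, 0.479], [0.0, 0.0, 0.0, 1.0]]
0.1 [-0.17000107  0.6873569  -0.23271373] 1.0007594924191932 [[-0.97, 0.24, -0.0], [0.24, 0.97, -0.0], [0.0, -0.0, -1.0]]
```

View pics/top0.png

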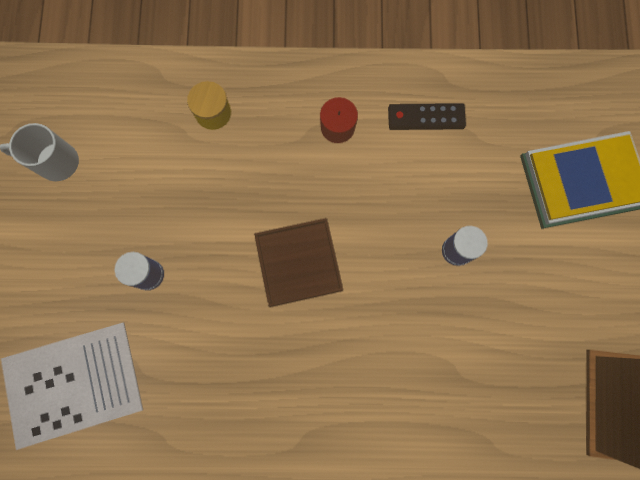

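View pics/side0.png

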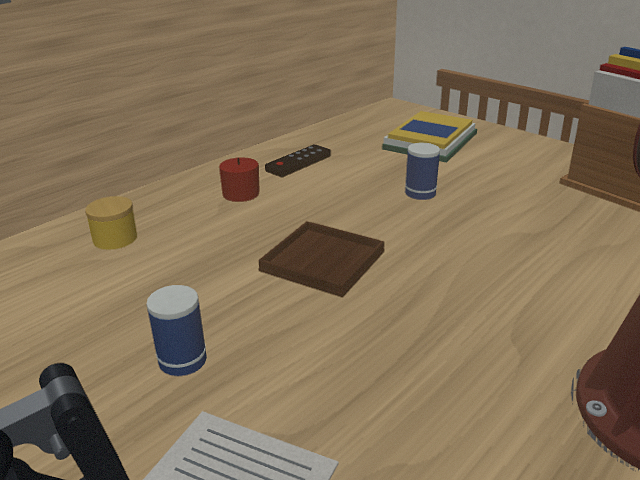

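The top view shows lids at about (132,269) and (470,242), and tray corners at (255,234), (326,219), (342,290) and (270,306). The side view shows the same two tins, with lids at (174,300) and (423,151). The tins stand far from other objects.

```bash
cat > h.py <<'E'
from bench import *
import cv2,numpy as np
def ray(c,px):
    f=240/np.tan(np.radians(c["vfov"]/2));K=np.array([[f,0,c["cx"]],[0,f,c["cy"]],[0,0,1]])
    u=cv2.undistortPoints(np.array(px,float).reshape(-1,1,2),K,np.array([c["k1"],0,0,0,0.])).reshape(-1,2)
    T=np.array(c["cam_to_world"]);return T[:3,3],np.c_[u,np.ones(len(u))]@T[:3,:3].T
def onplane(c,px,z):
    o,d=ray(c,px);return o+d*((z-o[2])/d[:,2])[:,None]
def comps(mask,amin):
    n,l,s,ce=cv2.connectedComponentsWithStats(mask.astype(np.uint8))
    return [(l==i) for i in range(1,n) if s[i,4]>amin]
def lids(c,seeds):
    h=cv2.cvtColor(c["img"],cv2.COLOR_RGB2HSV);m=(h[...,1]<50)&(h[...,2]>120)
    out=[]
    for s in seeds:
        for k in comps(m,200):
            if k[s[1],s[0]]:
                q=max(cv2.findContours(k.astype(np.uint8),0,1)[0],key=len).reshape(-1,2)
                p=onplane(c,q,.09)[:,:2]
                (x,y),r=cv2.minEnclosingCircle(p.astype(np.float32));out.append((x,y,r,p.mean(0)))
    return out
def tray(c,seed):
    h=c["img"].astype(int);m=h.sum(2)<260
    for k in comps(m,1000):
        if k[seed[1],seed[0]]:
            q=max(cv2.findContours(k.astype(np.uint8),0,1)[0],key=len).reshape(-1,2)
            return cv2.minAreaRect(onplane(c,q,.02)[:,:2].astype(np.float32)*1000)
E
python3 - <<'E'
from h import *
t=capture("top");s=capture("side")
print("top",lids(t,[(132,269),(470,242)]),tray(t,(300,262)))
print("side",lids(s,[(174,300),(423,151)]),tray(s,(322,258)))
print(read_state()["time_s"])
E
```

```text
top [(0.4766932427883148, 0.2996567487716675, 0.02884654328227043, array([0.47683899, 0.29967055])), (0.5283267498016357, -0.2767910063266754, 0.028812967240810394, array([ 0.52862445, -0.27682908]))] ((501.25311279296875, 21.339027404785156), (140.23863220214844, 139.4531707763672), 13.04201889038086)
side [(0.47122806310653687, 0.3031521141529083, 0.033189162611961365, array([0.47082358, 0.30306115])), (0.5372332334518433, -0.3493928909301758, 0.11561965197324753, array([ 0.53226932, -0.30421163]))] ((490.9503479003906, 32.44756317138672), (151.20111083984375, 162.5387725830078), 12.991363525390625)
0.2
```

Both measurements check out: the lid radius is 28.8 mm (should be 29) and the tray is 140.2 x 139.5 mm. Next I weigh the nearer tin.

```bash
cat >> h.py <<'E'
def R(x,y):
    n=np.hypot(x,y);a,b=x/n,y/n
    return np.array([[-a,a*0,0],[0,0,0],[0,0,-1.]]) if 0 else np.c_[[b,-a,0],[a,b,0],[0,0,-1.]] @ np.eye(3)
E
python3 - <<'E'
from h import *
s=read_state();print(np.round(s["tool_rot"]-0,3).tolist())
p=s["tcp_pos"];M=R(p[0],p[1]);print(M.tolist(),np.linalg.det(M))
E
```

```text
[[-0.971, 0.24, -0.001], [0.24, 0.971, -0.002], [0.0, -0.002, -1.0]]
[[0.9706999385034477, 0.24029488007321909, 0.0], [-0.24029488007321909, 0.9706999385034477, 0.0], [0.0, 0.0, -1.0]] -0.9999999999999999
```

```bash
python3 - <<'E'
s=open('h.py').read();i=s.index("def R(")
open('h.py','w').write(s[:i]+'''def R(x,y):
    a,b=np.array([x,y])/np.hypot(x,y);return np.array([[-b,a,0],[a,b,0],[0,0,-1.]])
def fz(n=5):
    v=[]
    for _ in range(n): wait(.06);v.append(read_state()["force"][2])
    return np.mean(v)
ZG=.047
def weigh(x,y):
    O=R(x,y);goto([x,y,.16],O);move_linear([x,y,ZG],max_speed=.1);wait(.3);f0=fz()
    close_gripper(45);wait(.2);s=read_state();print("gap",s["finger_gap"],"ff",s["finger_force"])
    move_linear([x,y,ZG+.03],max_speed=.06);wait(.4);f1=fz();s=read_state()
    print("f",f0,f1,"weight",f0-f1,"gap",s["finger_gap"],"t",s["time_s"])
''')
E
python3 - <<'E'
from h import *
weigh(.4768,.2997)
c=capture("side");cv2.imwrite("pics/s1.png",c["img"][:,:,::-1])
E
```

```text
gap 0.6785869262777039 ff 49.42506697028875
f 0.10519352435645446 -5.719136406941766 weight 5.82432993129822 gap 0.6768474693213541 t 5.65
```

View pics/s1.png

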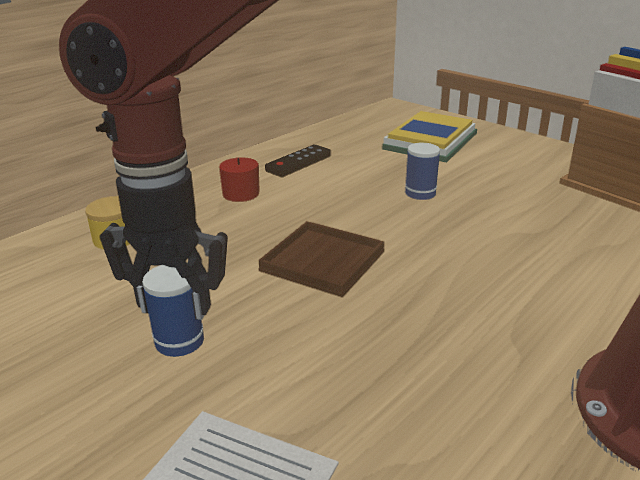

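The weight is 5.8 N, so this is the full tin. The picture shows it held upright and clear of the desk, with its foot near (178,345). Next I place it in the tray.

```bash
python3 - <<'E'
from h import *
x,y=.5013,.0213
p=read_state()["tcp_pos"];move_linear([p[0],p[1],.16],max_speed=.1)
goto([x,y,.16],R(x,y));wait(.3)
move_linear([x,y,ZG+.02],max_speed=.08);wait(.3);f0=fz();print(f0)
z=ZG+.02
while z>ZG+.002:
    z-=.0015;move_linear([x,y,z],max_speed=.02);f=fz(3)
    if f-f0>2: break
print("z",z-ZG,f-f0,read_state()["time_s"])
c=capture("side");cv2.imwrite("pics/s2.png",c["img"][:,:,::-1])
E
```

```text
-5.592920987569398
z 0.0049999999999999906 11.531389367124717 14.225
```

View pics/s2.png

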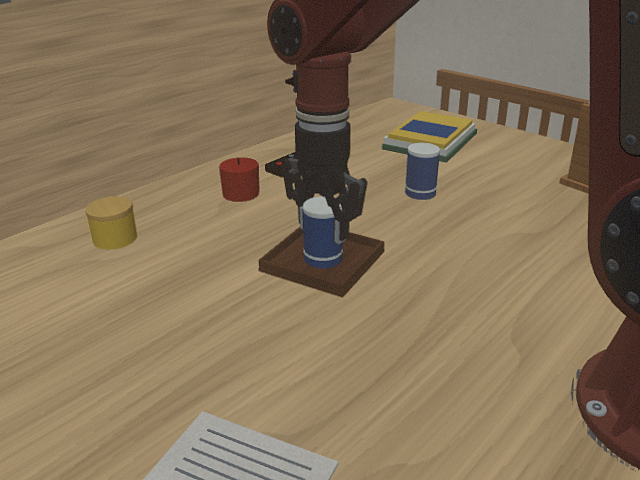

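The tin stands upright in the middle of the tray, with its foot near (323,262), and contact came at the expected height. Next I release it, retreat and check.

```bash
python3 - <<'E'
from h import *
gripper_open();wait(.3);x,y=.5013,.0213
move_linear([x,y,.2],max_speed=.08)
goto([.15,.607,.242],R(.15,.607));wait(.5)
t=capture("top");s=capture("side")
cv2.imwrite("pics/t3.png",np.hstack([cv2.resize(a["img"],(400,300)) for a in(t,s)])[:,:,::-1])
print(read_state()["time_s"])
E
```

```text
20.0
```

View pics/t3.png

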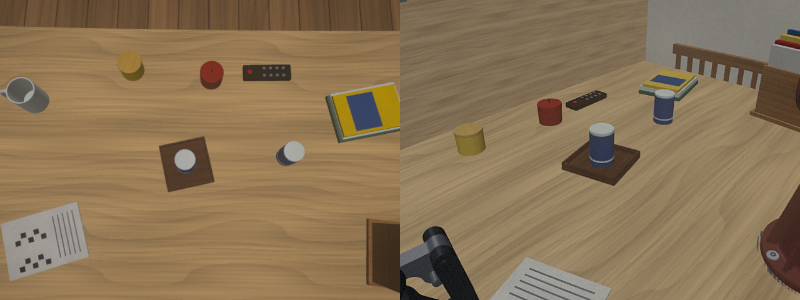

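The full tin stands upright in the tray, with its lid at (185,160) in the left half of the picture. The other tin is untouched at (293,152), and the arm is clear.

```bash
python3 -c "
from bench import *
print(job_done())"
```

```text
the job is handed in; nothing more can be done
None
```

The full tin (5.8 N when lifted) is standing upright in the tray, the other tin was never touched, and the job is handed in at about 20 s on the robot's clock; the judge returned no verdict.

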